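Load the tilted blade dispenser

TASK

Load both orange blade cassettes into the tilted aluminium dispenser channel: slide them in from the open upper end, black nose downhill, one behind the other, either one first. Push them all the way down, so that the lower one rests against the green end stop and the upper one's nose against its tail. Leave the other things on the bench where they are, and let go.

Things in the scene. Friction and masses are not known exactly. Their poses are not given: they have to be found in the camera images.
- channel: the tilted aluminium channel of the blade dispenser, on a fixed plywood stand (base 210 x 90). Origin: on the channel floor, mid-width, at the inner face of the green end stop (20 high) at the low end, 35 above the table. x runs uphill along the channel, 0.26 rad from level, the low end towards the robot; y across; z square to the floor, up
- channel_mouth (a point): floor centre of the tube's mouth, 100 up the channel from the end stop. From the stop to here it is a tube: inside 36 wide, 34 high; outside 44 wide, 37 high; a 16 wide slot along the roof. Just above it a 12 long flared lead-in (62 wide, 44 high outside). Two cassettes nose to tail take 128, so the upper one ends 28 outside the mouth
- channel_top (a point): floor centre of the open upper end, 205 up the channel from the end stop. From the flare (112) to here there is only a flat loading tongue, 30 wide, 6 thick, without sides or roof, so fingers can straddle a cassette on it. Cassettes rub on the channel and normally have to be pushed down; under 3 N slides both
- cassette_a: blade cassette: orange box 50 long x 32 wide x 30 high with a narrower black nose (14 long, 24 wide, 22 high) at one end; 64 long overall, about 60 g, lying flat. Origin: centre of the underside (mid-length); its x axis points to the nose, y across the width, z up
- cassette_a_nose (a point): middle of the front face of the black nose, 32 ahead of the cassette's origin along its x and 11 above its underside
- cassette_a_tail (a point): middle of the plain orange tail face, 32 behind the cassette's origin, 11 above its underside
- cassette_b: blade cassette: orange box 50 long x 32 wide x 30 high with a narrower black nose (14 long, 24 wide, 22 high) at one end; 64 long overall, about 60 g, lying flat. Origin: centre of the underside (mid-length); its x axis points to the nose, y across the width, z up
- cassette_b_nose (a point): middle of the front face of the black nose, 32 ahead of the cassette's origin along its x and 11 above its underside
- cassette_b_tail (a point): middle of the plain orange tail face, 32 behind the cassette's origin, 11 above its underside
- mallet: bystander, leave alone: turned wooden carver's mallet standing on its head, 90 across, 225 tall
- gouge: bystander, leave alone: wood gouge lying flat, about 240 long, dark handle, steel blade; origin at the ferrule
- glue: bystander, leave alone: yellow glue bottle with red cap, 56 across, 150 tall
- bowl: bystander, leave alone: small wooden bowl, 130 across, 55 tall
- blank: bystander, leave alone: plain block of light wood, 120 x 60 x 45
- square: bystander, leave alone: try square lying flat, dark wooden stock 100 long, steel blade 150 long; origin at the stock
- brush: bystander, leave alone: dusting brush lying flat

How it is judged:
At the end, for the whole second after the job is handed in: Both cassettes lie at rest in the channel, nose downhill, flat on its floor: the lower one's nose within 8 mm of the end stop, the upper one's nose within 8 mm of where it stands when both are pushed home (64 mm up the channel), both within 7 mm of the channel's centre line (((x of cassette_a_nose in the frame of channel between -0.008 and 0.008 m and x of cassette_a_tail in the frame of channel between 0.056 and 0.072 m and y of cassette_a_nose in the frame of channel between -0.007 and 0.007 m and z of cassette_a_nose in the frame of channel between 0.003 and 0.019 m and y of cassette_a_tail in the frame of channel between -0.007 and 0.007 m and z of cassette_a_tail in the frame of channel between 0.003 and 0.019 m and x of cassette_b_nose in the frame of channel between 0.056 and 0.072 m and x of cassette_b_tail in the frame of channel between 0.12 and 0.136 m and y of cassette_b_nose in the frame of channel between -0.007 and 0.007 m and z of cassette_b_nose in the frame of channel between 0.003 and 0.019 m and y of cassette_b_tail in the frame of channel between -0.007 and 0.007 m and z of cassette_b_tail in the frame of channel between 0.003 and 0.019 m) or (x of cassette_b_nose in the frame of channel between -0.008 and 0.008 m and x of cassette_b_tail in the frame of channel between 0.056 and 0.072 m and y of cassette_b_nose in the frame of channel between -0.007 and 0.007 m and z of cassette_b_nose in the frame of channel between 0.003 and 0.019 m and y of cassette_b_tail in the frame of channel between -0.007 and 0.007 m and z of cassette_b_tail in the frame of channel between 0.003 and 0.019 m and x of cassette_a_nose in the frame of channel between 0.056 and 0.072 m and x of cassette_a_tail in the frame of channel between 0.12 and 0.136 m and y of cassette_a_nose in the frame of channel between -0.007 and 0.007 m and z of cassette_a_nose in the frame of channel between 0.003 and 0.019 m and y of cassette_a_tail in the frame of channel between -0.007 and 0.007 m and z of cassette_a_tail in the frame of channel between 0.003 and 0.019 m)) and linear speed of each of cassette_a, cassette_b below 0.02 m/s); the robot touches nothing.
It fails at once if a bystander was moved by more than 40 mm (distance of any of mallet, gouge, glue, bowl, blank, square, brush from where it was at the start of the episode above 0.04 m).
It also fails if it takes over 72 s, if anything falls off the work surface, if the arm or the gripper's body presses on something with over 40 N, if the wrist force passes 120 N, or if a joint passes its speed limit or range.

ROBOT

A 6-joint arm with a two-finger parallel gripper is mounted at the origin on the work surface. World frame = base frame: x ahead of the robot, y to its left, z up, the work surface at z = 0. Lengths are in m, angles in rad, forces in N, time in s.
With the tool pointing down it reaches from about 0.25 to 0.775 m from the base axis. Payload 4 kg.
Tool frame: the origin (TCP) lies at the centre of the arm's flange, where the gripper is bolted on; the fingertips stand 199 mm ahead of it and the grasp point (between the pads) lies 180 mm ahead of it (robot.tcp_to_tips is the distance from the TCP to the fingertips, in m); z points along the fingers, y is the line along which they close (so a half turn about z gives the same grasp; the last joint's range is limited). The gripper opens to 94 mm and grips with 3 to 60 N. Pads are 16 mm wide; open, the fingers measure 119 mm over their backs; the gripper's body (75 mm by 177 mm) begins 78 mm behind the grasp point.
Start: joints at [-1.31, 0.087, 1.371, -0, 1.684, -0.103], TCP at [0.196, -0.514, 0.405] pointing down, gripper open.
Joint ranges: [-3.1, 3.1], [-0.76, 2.03], [0.27, 2.55], [-1.08, 4.22], [0.17, 2.65], [-2.57, 2.57]. Speed limits (rad/s): [2.79, 2.79, 3.14, 3.14, 3.14, 3.14].

INTERFACE

Orientations are given as [roll, pitch, yaw] about the fixed x, y, z axes, in that order (R = Rz(yaw) Ry(pitch) Rx(roll)).
In Python, from bench import telemetry, snapshot, ticket, robot gives the robot as it stands.
- The arm moves only by the tool apply_moves, never from a script. Its argument "moves" is a list that holds one entry, the list of rows, each a list of 5 numbers: the shift along the tool's x, y, z in units of 50 mm (1.0 is 50 mm), then the turn about the tool's z in units of 10 degrees (1.0 is 10 degrees), then the closure, from 0 (fully open) to 1 (shut). A call has 1 to 10 rows; each row is the pose to reach, as a shift and turn from the pose commanded when the call began, along the tool's axes at that moment; what a row does not reach only later rows make up. A row lasts 1/8 s, in which the tool goes at most 62.5 mm and 10.7 degrees, less where a joint would pass 70% of its speed; a pose out of reach is approached as far as the arm can. A call with a gripper value outside its range is refused whole. The fingers move at their own pace and stop on an object; the grip force is fixed at half the most. Time passes only in rows, so rows that repeat a pose let the fingers close. It gives the time, the measured TCP pose, the force, the opening and the grip force at its end, in the units of the state.
- telemetry.get_obs(): the state, without advancing time (a new reading comes with each control period).
- snapshot(name): name is "scene" or "top"; returns a dict with "image" (400x640x3 uint8, red, green, blue), "fovy" (degrees; the focal length in pixels is half the picture's height over the tangent of half this angle, whatever the lens; pixels are square), "cx", "cy" (the principal point, pixels), "R" (3x3) and "t" (3): a world point X has camera coordinates R X + t. Camera axes: x right, y down, z forward; pixel columns grow to the right and rows downward; lengths in m; the calibration is good to about 2 mm. A picture is of the moment at which its call begins. There is no depth.
- ticket.close_job(): hands the job in; it is judged then, once.
The state is a dict: "time": time; "joint_positions": joint angles; "qvel": joint speeds; "joint_torque": joint torques, N m; "tool_pos": TCP position; "ee_rot": TCP orientation; "wrist_force": force on the tool from outside, world axes, zero at the start; "wrist_torque": the same for the moment, N m; "width": finger opening in m; "finger_force": force on a finger pad.
Only numpy, scipy, OpenCV 4.12 (cv2) and the standard library are available. Lean on these libraries where they do the work, as an engineer would, in place of code of your own. Each camera call takes 0.05 s, during which the arm holds its last target. There are 200 camera calls.

## Working session

There is one attempt and no reset: what is moved stays moved. The work goes in short steps, Python scripts to look and compute and a tool call to move; the robot and the scene stay as the last step left them, time stands still between calls to the robot, and variables do not carry over. Pictures are saved under pics/ and viewed, at most 10 in all, crops included, and the job is handed in when it is done.

Besides the shell and the picture viewer there is one more tool, called by a JSON object that holds its "fn" and its "kwargs", one argument or row to a line. apply_moves: Moves the arm, as the interface text tells. Its arguments: {"type":"object","properties":{"moves":{"type":"array","items":{"type":"array","items":{"type":"array","items":{"type":"number"}}}}},"required":["moves"]}

```bash
mkdir -p pics; ls; python3 - <<'E'
from bench import telemetry, snapshot, robot
import cv2
o=telemetry.get_obs();print(o)
for n in("scene","top"):
    s=snapshot(n);cv2.imwrite(f"pics/{n}0.png",s["image"][:,:,::-1]);print(n,s["fovy"],s["cx"],s["cy"],s["R"],s["t"])
print([a for a in dir(robot) if a[0]!='_'])
E
```

```text
pics
{'time': 0.0, 'joint_positions': array([-1.31008734e+00,  8.79562535e-02,  1.37227395e+00, -1.24781885e-05,
        1.68360270e+00, -1.03090050e-01]), 'qvel': array([-0.00119709, -0.00170868, -0.00016343, -0.00141385,  0.00056779,
       -0.00106639]), 'joint_torque': array([-6.25073335e-04, -3.40176666e+01, -3.02428901e+01,  7.18751061e-02,
        3.28796741e-02, -1.39007248e-04]), 'tool_pos': array([ 0.19567346, -0.51388939,  0.40349302]), 'ee_rot': array([-3.13936302e+00, -2.18201926e-04,  3.63797406e-01]), 'wrist_force': array([ 0.76998115, -0.06785997, -0.26415155]), 'wrist_torque': array([ 0.01519776, -0.027351  , -0.01419454]), 'finger_force': 0.0, 'width': 0.09395486627369871}
scene 54.07392587777103 324.644108956429 196.72061609430668 [[-0.45892565  0.88829772  0.01773145]
 [ 0.66357407  0.35595997 -0.65799844]
 [-0.5908102  -0.29020623 -0.7528105 ]] [ 0.2413406  -0.30123013  1.40477999]
top 57.775721286005535 323.3836517520795 201.6673421251191 [[-0.00224197 -0.99927342 -0.03804749]
 [-0.99704465  0.00515547 -0.07665103]
 [ 0.07679149  0.0377632  -0.99633178]] [0.04199152 0.55535311 1.04669558]
['IKError', 'tcp_to_tips']
```

View pics/scene0.png

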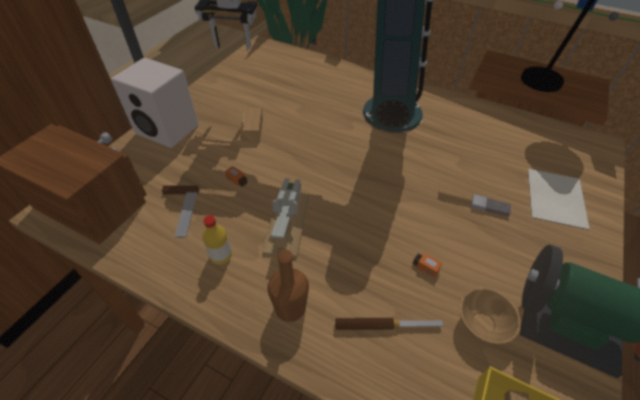

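View pics/top0.png

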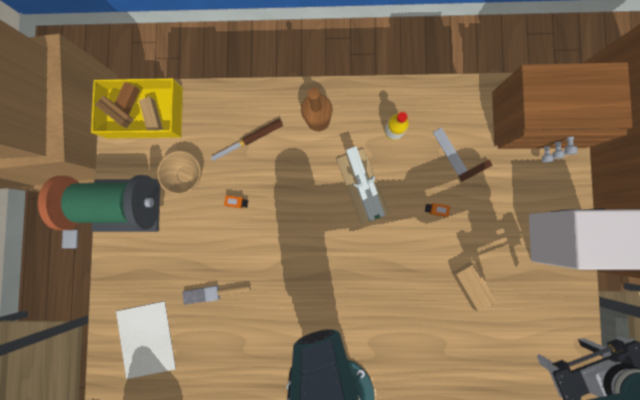

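The scene view shows the channel from (265,250) to (290,185) and the cassettes at (236,176) and (428,264). The top view shows the channel running from the low end (375,215) to the top (352,150). Its cassettes are at (236,201), nose right, and (438,210), nose left. I'll enlarge these areas for accuracy.

```bash
python3 - <<'E'
import cv2,numpy as np
t=cv2.imread("pics/top0.png");s=cv2.imread("pics/scene0.png")
z=lambda im,x,y,w,h,k:cv2.resize(im[y:y+h,x:x+w],None,fx=k,fy=k,interpolation=cv2.INTER_CUBIC)
# channel in top (330..400,130..230) k=6 ; scene (255..315,170..260) k=6
a=z(t,325,135,66,96,6);b=z(s,255,170,66,96,6)
cv2.imwrite("pics/crop1.png",np.hstack([a,b]))
c=np.vstack([np.hstack([z(t,215,185,45,32,8),z(t,415,195,45,32,8)]),np.hstack([z(s,215,160,45,32,8),z(s,405,248,45,32,8)])])
cv2.imwrite("pics/crop2.png",c);print(a.shape,c.shape)
E
```

```text
(576, 396, 3) (512, 720, 3)
```

View pics/crop1.png

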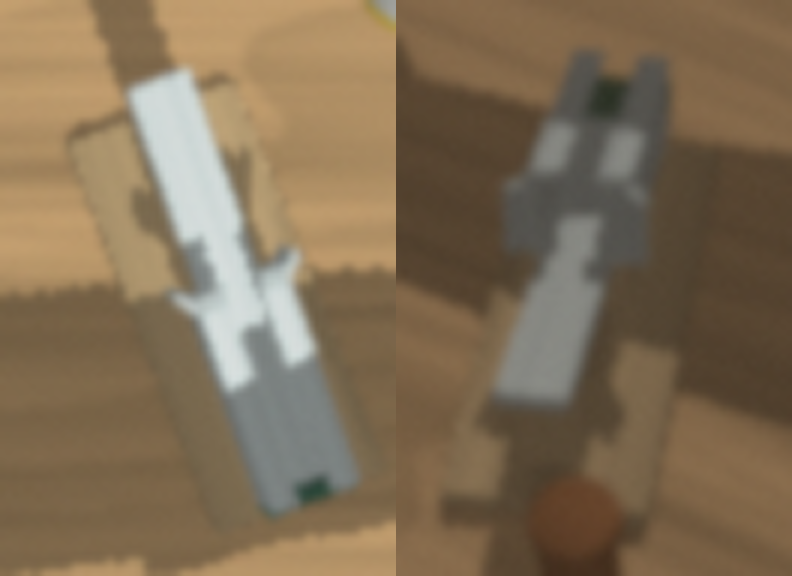

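View pics/crop2.png

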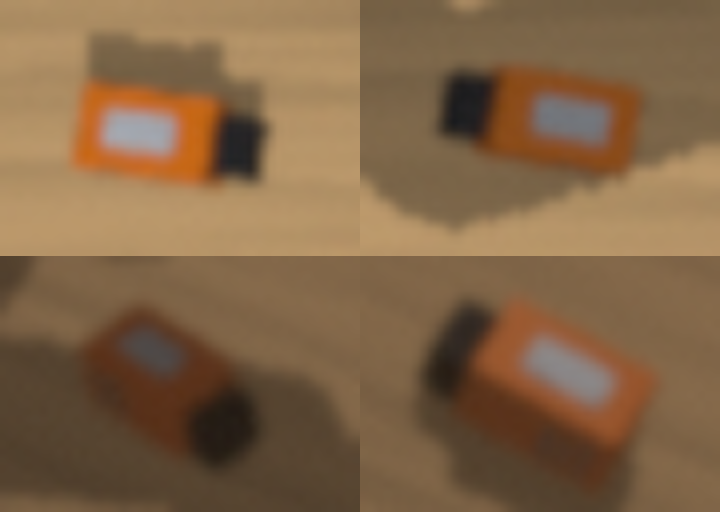

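```bash
cat > vis.py <<'E'
import cv2,numpy as np
from bench import snapshot
from scipy.optimize import least_squares
def proj(s,P):
    f=200/np.tan(np.radians(s["fovy"]/2)); C=np.atleast_2d(P)@s["R"].T+s["t"]
    return np.c_[s["cx"]+f*C[:,0]/C[:,2],s["cy"]+f*C[:,1]/C[:,2]]
def hullmom(pts):
    h=cv2.convexHull(np.float32(pts));m=cv2.moments(h)
    return np.array([m["m10"]/m["m00"],m["m01"]/m["m00"],.5*np.arctan2(2*m["mu11"],m["mu20"]-m["mu02"]),m["m00"]])
def orange(im,x,y,w,h,k=8):
    c=cv2.resize(im[y:y+h,x:x+w],None,fx=k,fy=k,interpolation=cv2.INTER_CUBIC)
    v=cv2.cvtColor(c,cv2.COLOR_RGB2HSV)
    m=((v[...,1]>165)&(v[...,2]>60)&(v[...,0]<16)).astype(np.uint8)
    m=cv2.morphologyEx(m,cv2.MORPH_OPEN,np.ones((9,9)))
    cs=max(cv2.findContours(m,0,2)[0],key=cv2.contourArea)[:,0].astype(float)
    return hullmom((cs+.5)/k-.5+[x,y])
BOX=np.array([[x,y,z] for x in(-.032,.018) for y in(-.016,.016) for z in(0,.03)])
def tf(p,P):
    c,s=np.cos(p[2]),np.sin(p[2]); return np.asarray(P)@np.array([[c,-s,0],[s,c,0],[0,0,1]]).T+[p[0],p[1],p[3] if len(p)>3 else 0]
def ang(a): return (a+np.pi/2)%np.pi-np.pi/2
def fitcas(views,p0):
    def r(p):
        o=[]
        for s,m in views:
            q=hullmom(proj(s,tf(p,BOX)));o+=[*(q[:2]-m[:2]),8*ang(q[2]-m[2])]
        return o
    f=least_squares(r,p0,diff_step=1e-3,x_scale=[.01,.01,.1]);return f.x,np.round(f.fun,2)
A=.26
def chan(p,P):   # channel frame -> world, p=x,y,yaw of origin
    P=np.atleast_2d(P);c,s=np.cos(A),np.sin(A)
    return tf([*p[:3],.035],np.c_[P[:,0]*c-P[:,2]*s,P[:,1],P[:,0]*s+P[:,2]*c])
E
python3 - <<'E'
from vis import *
T=snapshot("top");S=snapshot("scene")
for s in(T,S): print(-s["R"].T@s["t"])
for n,bt,bs,p0 in(("a",(215,185,45,32),(215,160,45,32),[.5,.25,-1.6]),("b",(415,195,45,32),(405,248,45,32),[.5,-.3,1.5])):
    pass
def world(s,u,v,z):
    f=200/np.tan(np.radians(s["fovy"]/2));d=s["R"].T@np.array([(u-s["cx"])/f,(v-s["cy"])/f,1]);o=-s["R"].T@s["t"];return o+d*(z-o[2])/d[2]
print("rough",[world(T,u,v,.02).round(3) for u,v in((234,201),(440,210),(375,215),(352,150),(317,85))])
# which scene blob is which cassette: project
for nm,(u,v),yaw in(("a?",(234,201),-1.6),("b?",(440,210),1.5)):
    w=world(T,u,v,.015);ps=proj(S,w)[0];print(nm,ps)
    x,y=(ps-[22,16]).astype(int)
    mt=orange(T["image"],u-22,v-16,45,32);ms=orange(S["image"],x,y,45,32)
    print(mt.round(2),ms.round(2));print(fitcas([(T,mt),(S,ms)],[w[0],w[1],yaw]),fitcas([(T,mt)],[w[0],w[1],yaw]))
# channel
c=lambda x,y,ox,oy,k=6:[(x+.5)/k-.5+ox,(y+.5)/k-.5+oy]
tp=np.array([c(*q,325,135) for q in((130,92),(188,70),(270,515),(360,485))])
sp=np.array([c(*q,255,170) for q in((176,402),(99,399),(272,57),(174,50))])
def r(p):
    P=chan(p,[[.205,.015,0],[.205,-.015,0],[p[3],.022,.037],[p[3],-.022,.037]])
    return np.r_[(proj(T,P)-tp).ravel(),(proj(S,P)-sp).ravel()]
w=world(T,375,215,.04);f=least_squares(r,[w[0],w[1],.3,0],x_scale=[.01,.01,.1,.01])
print(f.x,f.fun.round(2))
E
```

```text
[ 4.73428685e-01 -4.28667389e-04  1.08702213e+00]
[1.14060424 0.30051948 0.85504485]
rough [array([0.559, 0.307, 0.02 ]), array([ 0.53, -0.3 ,  0.02]), array([ 0.516, -0.111,  0.02 ]), array([ 0.71 , -0.046,  0.02 ]), array([0.911, 0.059, 0.02 ])]
a? [428.78792756 265.10299161]
[2.3317e+02 2.0114e+02 1.2000e-01 1.9322e+02] [428.59 264.81   0.46 309.71]
(array([ 0.55817289,  0.30166754, -1.66375065]), array([ 0.58, -0.01, -0.23,  0.43,  0.15,  0.31])) (array([ 0.55793892,  0.30346491, -1.69507061]), array([ 0., -0.,  0.]))
b? [234.30377301 174.30914545]
[4.3953e+02 2.0960e+02 1.3000e-01 2.0295e+02] [234.78 176.     0.42 142.91]
(array([ 0.53271118, -0.29141037,  1.49139585]), array([-0.4 , -0.45, -0.53, -0.13, -0.88,  0.47])) (array([ 0.53192762, -0.29258085,  1.4179815 ]), array([-0., -0., -0.]))
[ 0.51628289 -0.10884506  0.36312557 -0.00079484] [-0.82 -0.4  -0.45 -0.61  0.42 -0.08  0.16 -0.74 -0.5  -0.32 -0.05 -1.11
  0.13 -0.21  0.76 -0.54]
```

Channel origin is about (0.516, -0.109), yaw 0.363. Cassette a is at (0.558, 0.3025), yaw about -1.68, and b is at (0.533, -0.2915), yaw about 1.45. I'll add a planning helper and head for cassette a.

```bash
cat > plan.py <<'E'
import numpy as np
from bench import telemetry
CH=[.5163,-.1088,.363]
def cw(x,y=0,z=0):
    from vis import chan
    return chan(CH,[[x,y,z]])[0]
def rel(x,y,z,yaw):
    "units for apply_moves from the present pose to this TCP pose"
    o=telemetry.get_obs();d=np.array([x,y,z])-o["tool_pos"];w=o["ee_rot"][2]
    t=[d[0]*np.cos(w)+d[1]*np.sin(w),d[0]*np.sin(w)-d[1]*np.cos(w),-d[2]]
    return np.round([*(np.array(t)/.05),-np.degrees(yaw-w)/10],3)
def st():
    o=telemetry.get_obs();print(round(o["time"],2),o["tool_pos"].round(4),o["ee_rot"].round(3),o["wrist_force"].round(1),round(o["width"],4),round(o["finger_force"],1),o["joint_positions"].round(2))
E
python3 - <<'E'
from plan import *
print(rel(.559,.3095,.33,1.46),rel(.559,.3095,.203,1.46),cw(.161))
E
```

```text
[ 12.651 -12.805   1.479  -6.281] [ 12.651 -12.805   4.019  -6.281] [ 0.66174997 -0.05355348  0.07638997]
```

{"fn": "apply_moves", "kwargs": {
  "moves": [
    [[1.2, -1.2, 0, -0.7, 0], [2.4, -2.4, 0, -1.4, 0], [3.6, -3.6, 0, -2.1, 0], [4.8, -4.8, 0, -2.8, 0], [6, -6, 0, -3.5, 0], [7.2, -7.2, 0, -4.2, 0], [8.4, -8.4, 0, -4.9, 0], [9.6, -9.7, 0.3, -5.6, 0], [10.8, -10.9, 0.8, -6.28, 0], [11.8, -11.9, 1.2, -6.28, 0]]
  ]
}}

```text
time: 1.45
tool_pos: [0.4493, 0.0577, 0.3819]
ee_rot: [3.14, 0.0, 1.461]
wrist_force: [1.0, 0.1, 0.1]
width: 0.094
finger_force: 0.0
```

```bash
python3 - <<'E'
from plan import *
st();print(rel(.559,.3095,.30,1.46),rel(.559,.3095,.204,1.46))
E
```

```text
1.45 [0.4493 0.0577 0.3819] [3.14  0.    1.461] [1.  0.1 0.1] 0.094 0.0 [ 0.   -0.13  1.63 -0.    1.64  0.11]
[5.245e+00 1.628e+00 1.638e+00 5.000e-03] [5.245e+00 1.628e+00 3.558e+00 5.000e-03]
```

{"fn": "apply_moves", "kwargs": {
  "moves": [
    [[1.2, 0.4, 0.4, 0, 0], [2.4, 0.8, 0.8, 0, 0], [3.6, 1.2, 1.2, 0, 0], [4.6, 1.5, 1.5, 0, 0], [5.2, 1.6, 1.6, 0, 0], [5.2, 1.6, 1.6, 0, 0], [5.2, 1.6, 1.6, 0, 0]]
  ]
}}

```text
time: 2.33
tool_pos: [0.5572, 0.3046, 0.3017]
ee_rot: [-3.141, 0.001, 1.46]
wrist_force: [-0.5, 1.3, 0.4]
width: 0.0941
finger_force: 0.0
```

```bash
python3 - <<'E'
from plan import *
st();print(rel(.559,.3095,.204,1.46))
from vis import *
T=snapshot("top");S=snapshot("scene")
k=lambda s,x,y,w,h,z:cv2.resize(s["image"][y:y+h,x:x+w,::-1],None,fx=z,fy=z,interpolation=cv2.INTER_CUBIC)
cv2.imwrite("pics/g1.png",np.hstack([k(T,190,155,95,90,4),k(S,380,210,95,90,4)]))
E
```

```text
2.33 [0.5572 0.3046 0.3017] [-3.141e+00  1.000e-03  1.460e+00] [-0.5  1.3  0.4] 0.0941 0.0 [ 0.41  0.31  1.31 -0.    1.52  0.52]
[ 0.102  0.025  1.955 -0.002]
```

View pics/g1.png

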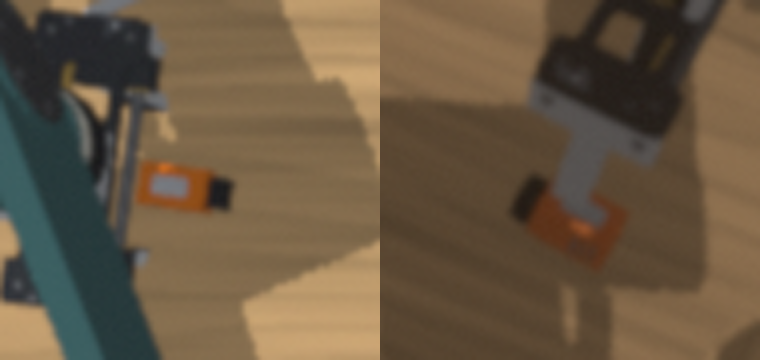

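The fingers straddle cassette a, box at (175,186) in the left crop and nose to the right. Descending to grip.

{"fn": "apply_moves", "kwargs": {
  "moves": [
    [[0.1, 0, 0.8, 0, 0], [0.1, 0, 1.5, 0, 0], [0.1, 0, 1.95, 0, 0], [0.1, 0, 1.95, 0, 0], [0.1, 0, 1.95, 0, 1], [0.1, 0, 1.95, 0, 1], [0.1, 0, 1.95, 0, 1], [0.1, 0, 1.95, 0, 1], [0.1, 0, 1.95, 0, 1]]
  ]
}}

```text
time: 3.55
tool_pos: [0.5579, 0.3102, 0.2044]
ee_rot: [3.141, 0.0, 1.46]
wrist_force: [-0.4, -0.7, -0.5]
width: 0.0472
finger_force: 0.0
```

```bash
python3 - <<'E'
from plan import *
st();print(rel(.662,-.0536,.38,.363),rel(.559,.3095,.38,1.46))
E
```

```text
3.55 [0.5579 0.3102 0.2044] [3.141 0.    1.46 ] [-0.4 -0.7 -0.5] 0.0472 0.0 [ 0.42  0.39  1.41 -0.    1.34  0.53]
[-7.     2.875 -3.513  6.285] [-0.011  0.024 -3.513 -0.   ]
```

{"fn": "apply_moves", "kwargs": {
  "moves": [
    [[0, 0, 0, 0, 1], [0, 0, 0, 0, 1], [0, 0, 0, 0, 1], [0, 0, 0, 0, 1]]
  ]
}}

```text
time: 4.05
tool_pos: [0.5579, 0.3101, 0.2042]
ee_rot: [-3.142, 0.0, 1.46]
wrist_force: [0.8, 1.3, -0.8]
width: 0.032
finger_force: 29.9
```

{"fn": "apply_moves", "kwargs": {
  "moves": [
    [[0, 0, -1, 0, 1], [0, 0, -2, 0, 1], [0, 0, -3, 0, 1], [0, 0, -3.5, 0, 1], [0, 0, -3.5, 0, 1]]
  ]
}}

```text
time: 4.68
tool_pos: [0.558, 0.3102, 0.3824]
ee_rot: [3.136, -0.003, 1.46]
wrist_force: [0.2, 0.2, -0.8]
width: 0.0316
finger_force: 29.9
```

```bash
python3 - <<'E'
from plan import *
st();print(rel(.662,-.0536,.38,.363))
from vis import *
T=snapshot("top");S=snapshot("scene")
print(proj(S,[.559,.309,.19]),proj(T,[.559,.309,.19]))
k=lambda s,x,y,w,h,z:cv2.resize(s["image"][y:y+h,x:x+w,::-1],None,fx=z,fy=z,interpolation=cv2.INTER_CUBIC)
x,y=proj(S,[.559,.309,.19])[0].astype(int);x2,y2=proj(T,[.559,.309,.19])[0].astype(int)
cv2.imwrite("pics/g2.png",np.hstack([k(T,x2-40,y2-40,80,80,5),k(S,x-40,y-40,80,80,5)]))
E
```

```text
4.67 [0.558  0.3102 0.3824] [ 3.136e+00 -3.000e-03  1.460e+00] [ 0.2  0.2 -0.8] 0.0316 29.9 [ 0.42  0.29  1.18 -0.    1.67  0.53]
[-7.001  2.872  0.047  6.285]
[[446.92040806 222.17626934]] [[213.9756656  195.71911615]]
```

View pics/g2.png

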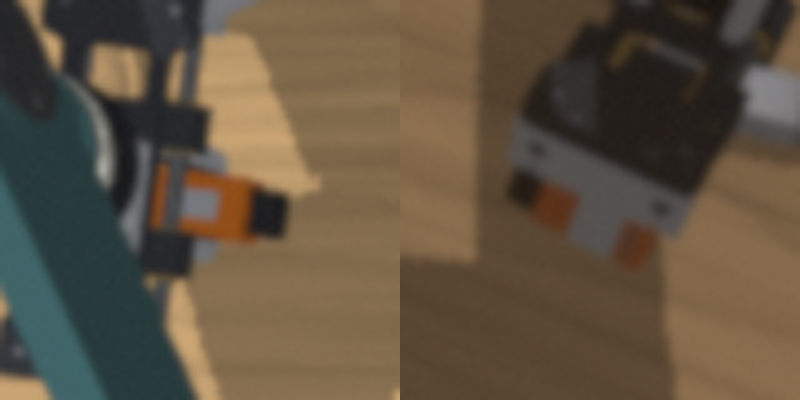

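Cassette a is held near its box centre, nose along tool -x. I'll carry it over the tongue.

{"fn": "apply_moves", "kwargs": {
  "moves": [
    [[-0.8, 0.3, 0, 0.7, 1], [-1.7, 0.7, 0, 1.5, 1], [-2.6, 1.1, 0, 2.3, 1], [-3.5, 1.4, 0, 3.1, 1], [-4.4, 1.8, 0, 3.9, 1], [-5.3, 2.2, 0, 4.7, 1], [-6.1, 2.5, 0, 5.5, 1], [-6.8, 2.8, 0, 6.2, 1], [-7, 2.87, 0, 6.28, 1], [-7, 2.87, 0, 6.28, 1]]
  ]
}}

```text
time: 6.02
tool_pos: [0.6616, -0.0538, 0.3771]
ee_rot: [-3.139, 0.003, 0.364]
wrist_force: [-0.4, 0.8, -1.3]
width: 0.0319
finger_force: 29.9
```

```bash
python3 - <<'E'
from plan import *
st();p=cw(.161);print(rel(p[0],p[1],.32,.363),rel(p[0],p[1],.288,.363))
from vis import *
T=snapshot("top");S=snapshot("scene")
k=lambda s,x,y,w,h,z:cv2.resize(s["image"][y:y+h,x:x+w,::-1],None,fx=z,fy=z,interpolation=cv2.INTER_CUBIC)
E
```

```text
6.03 [ 0.6616 -0.0538  0.3771] [-3.139e+00  3.000e-03  3.640e-01] [-0.4  0.8 -1.3] 0.0319 29.9 [-0.17  0.35  1.11  0.    1.68  1.04]
[ 0.004 -0.004  1.142  0.007] [ 0.004 -0.004  1.782  0.007]
```

{"fn": "apply_moves", "kwargs": {
  "moves": [
    [[0, 0, 0.6, 0, 1], [0, 0, 1.2, 0, 1], [0, 0, 1.6, 0, 1], [0, 0, 1.74, 0, 1], [0, 0, 1.74, 0, 1]]
  ]
}}

```text
time: 6.75
tool_pos: [0.6618, -0.0532, 0.2925]
ee_rot: [3.142, -0.0, 0.364]
wrist_force: [-0.8, 0.5, -0.0]
width: 0.0319
finger_force: 29.9
```

```bash
python3 - <<'E'
from plan import *
st()
from vis import *
T=snapshot("top");S=snapshot("scene")
k=lambda s,x,y,w,h,z:cv2.resize(s["image"][y:y+h,x:x+w,::-1],None,fx=z,fy=z,interpolation=cv2.INTER_CUBIC)
cv2.imwrite("pics/p1.png",np.hstack([k(T,325,135,66,96,6),k(S,255,170,66,96,6)]))
E
```

```text
6.75 [ 0.6618 -0.0532  0.2925] [ 3.142 -0.     0.364] [-0.8  0.5 -0. ] 0.0319 29.9 [-0.17  0.38  1.24  0.    1.52  1.04]
```

View pics/p1.png

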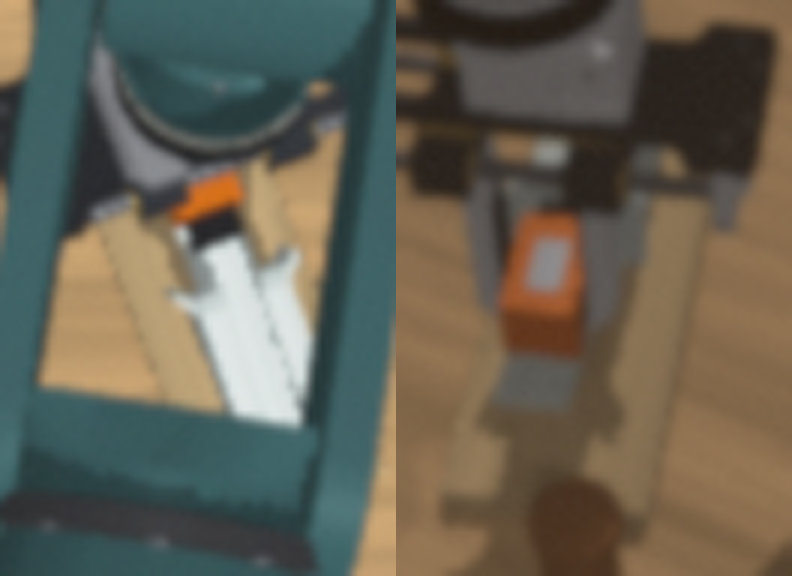

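Cassette a hovers a few mm over the tongue, well aligned, with its tail edge at (505–580, 355) in the right half. Next: lower to contact and release to a narrow opening.

{"fn": "apply_moves", "kwargs": {
  "moves": [
    [[0, -0.02, 0.05, 0, 1], [0, -0.02, 0.1, 0, 1], [0, -0.02, 0.12, 0, 1], [0, -0.02, 0.12, 0, 1]]
  ]
}}

```text
time: 7.35
tool_pos: [0.6614, -0.0528, 0.2866]
ee_rot: [3.141, -0.0, 0.364]
wrist_force: [-0.4, -0.1, -0.2]
width: 0.0317
finger_force: 29.9
```

{"fn": "apply_moves", "kwargs": {
  "moves": [
    [[0, 0, 0.03, 0, 1], [0, 0, 0.05, 0, 1], [0, 0, 0.05, 0, 1]]
  ]
}}

```text
time: 7.72
tool_pos: [0.6612, -0.0527, 0.2864]
ee_rot: [3.141, -0.001, 0.364]
wrist_force: [-3.7, 0.4, 7.6]
width: 0.0315
finger_force: 29.9
```

Contact (7.6 N). Releasing to about 46 mm.

{"fn": "apply_moves", "kwargs": {
  "moves": [
    [[0, 0, 0, 0, 0.5], [0, 0, 0, 0, 0.5], [0, 0, 0, 0, 0.5], [0, 0, 0, 0, 0.5]]
  ]
}}

```text
time: 8.22
tool_pos: [0.6614, -0.0527, 0.2833]
ee_rot: [-3.141, 0.001, 0.364]
wrist_force: [-0.1, -0.6, -1.0]
width: 0.0469
finger_force: 0.0
```

```bash
python3 - <<'E'
from plan import *
st()
from vis import *
T=snapshot("top");S=snapshot("scene")
k=lambda s,x,y,w,h,z:cv2.resize(s["image"][y:y+h,x:x+w,::-1],None,fx=z,fy=z,interpolation=cv2.INTER_CUBIC)
cv2.imwrite("pics/p2.png",np.hstack([k(T,325,135,66,96,6),k(S,255,170,66,96,6)]))
E
```

```text
8.22 [ 0.6614 -0.0527  0.2833] [-3.141e+00  1.000e-03  3.640e-01] [-0.1 -0.6 -1. ] 0.0469 0.0 [-0.16  0.39  1.25 -0.    1.5   1.04]
```

View pics/p2.png

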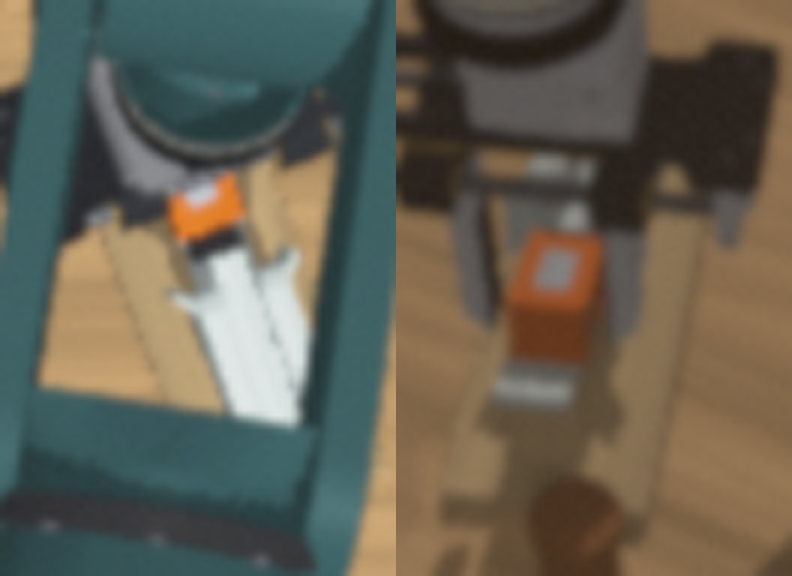

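Cassette a dropped flat on the tongue, nose downhill, its top at (560,270) in the right half. I'll withdraw, close the fingers, and push from behind.

```bash
python3 - <<'E'
from plan import *
p=cw(.210);print(p,rel(p[0],p[1],.36,.363),rel(p[0],p[1],.035+.257*.202+.009+.199,.363))
p=cw(.118+.0083);print(rel(p[0],p[1],.035+.257*.118+.009+.199,.363))
E
```

```text
[ 0.70601735 -0.03673932  0.08898692] [ 0.948  0.019 -1.529  0.004] [ 0.948  0.019 -0.227  0.004]
[-0.67   0.018  0.205  0.004]
```

{"fn": "apply_moves", "kwargs": {
  "moves": [
    [[0, 0, -0.8, 0, 0.5], [0, 0, -1.5, 0, 0.5], [0, 0, -1.5, 0, 1], [0.5, 0, -1.5, 0, 1], [0.96, 0, -1.5, 0, 1], [0.96, 0, -1.5, 0, 1], [0.96, 0, -1.5, 0, 1], [0.96, 0, -1.5, 0, 1]]
  ]
}}

```text
time: 9.32
tool_pos: [0.7057, -0.0359, 0.3586]
ee_rot: [-3.141, 0.001, 0.363]
wrist_force: [0.8, 0.0, -0.2]
width: 0.0005
finger_force: 0.0
```

```bash
python3 - <<'E'
from plan import *
st()
p=cw(.210);print(p,rel(p[0],p[1],.035+.257*.202+.009+.199,.363))
p=cw(.118+.0083);print(rel(p[0],p[1],.035+.257*.118+.009+.199,.363))
from vis import *
T=snapshot("top");S=snapshot("scene");ps=proj(S,cw(.17,0,.03))[0].astype(int)
m=orange(S["image"],*(ps-22),45,45)
h=lambda x,y:proj(S,chan([*cw(0)[:2],CH[2]],BOX*[-1,1,1]+[x,y,0]))
f=least_squares(lambda p:hullmom(h(*p))[:2]-m[:2],[.15,0],diff_step=1e-3,x_scale=.01);print("cassette centre x,y",f.x,m,hullmom(h(*f.x)))
E
```

```text
9.32 [ 0.7057 -0.0359  0.3586] [-3.141e+00  1.000e-03  3.630e-01] [ 0.8  0.  -0.2] 0.0005 0.0 [-0.13  0.45  1.01 -0.    1.68  1.08]
[ 0.70601735 -0.03673932  0.08898692] [1.000e-03 1.700e-02 1.273e+00 2.000e-03]
[-1.617  0.017  1.705  0.002]
cassette centre x,y [0.15773735 0.00572651] [282.62273648 220.88431066  -1.05613966 164.3046875 ] [282.62273716 220.88431292  -1.31954694 329.62256188]
```

{"fn": "apply_moves", "kwargs": {
  "moves": [
    [[0, 0.02, 0.7, 0, 1], [0, 0.02, 1.27, 0, 1], [0, 0.02, 1.27, 0, 1], [-0.2, 0.02, 1.32, 0, 1], [-0.4, 0.02, 1.38, 0, 1], [-0.6, 0.02, 1.43, 0, 1], [-0.8, 0.02, 1.48, 0, 1], [-0.8, 0.02, 1.48, 0, 1]]
  ]
}}

```text
time: 10.42
tool_pos: [0.6684, -0.0512, 0.2849]
ee_rot: [-3.142, 0.0, 0.363]
wrist_force: [-0.1, 0.2, 0.2]
width: 0.0006
finger_force: 0.0
```

```bash
python3 - <<'E'
from plan import *
st();p=cw(.118+.0083);print(rel(p[0],p[1],.035+.257*.118+.009+.199,.363))
E
```

```text
10.43 [ 0.6684 -0.0512  0.2849] [-3.142  0.     0.363] [-0.1  0.2  0.2] 0.0006 0.0 [-0.16  0.4   1.23 -0.    1.51  1.05]
[-0.812 -0.003  0.231  0.001]
```

{"fn": "apply_moves", "kwargs": {
  "moves": [
    [[-0.2, 0, 0.06, 0, 1], [-0.4, 0, 0.12, 0, 1], [-0.6, 0, 0.17, 0, 1], [-0.7, 0, 0.2, 0, 1], [-0.81, 0, 0.23, 0, 1], [-0.81, 0, 0.23, 0, 1]]
  ]
}}

```text
time: 11.18
tool_pos: [0.631, -0.0653, 0.2731]
ee_rot: [-3.141, 0.001, 0.364]
wrist_force: [0.2, 0.3, 0.1]
width: 0.0005
finger_force: 0.0
```

```bash
cat > look.py <<'E'
from plan import *
from vis import *
def cass(lo=.08,hi=.2):
    S=snapshot("scene");ps=proj(S,cw(.5*(lo+hi),0,.03))[0].astype(int)
    m=orange(S["image"],*(ps-22),45,45)
    h=lambda x,y:proj(S,chan(CH,BOX*[-1,1,1]+[x,y,0]))
    f=least_squares(lambda p:hullmom(h(*p))[:2]-m[:2],[.5*(lo+hi),0],diff_step=1e-3,x_scale=.01);print("cassette nose x, y",f.x-[.032,0],"area",m[3],hullmom(h(*f.x))[3]);return S
E
python3 - <<'E'
from look import *
st();S=cass(.06,.14)
x,y=proj(S,cw(.1))[0].astype(int)
T=snapshot("top")
k=lambda s,x,y,w,h,z:cv2.resize(s["image"][y:y+h,x:x+w,::-1],None,fx=z,fy=z,interpolation=cv2.INTER_CUBIC)
cv2.imwrite("pics/q1.png",np.hstack([k(T,325,135,66,96,6),k(S,255,170,66,96,6)]))
E
```

```text
11.18 [ 0.631  -0.0653  0.2731] [-3.141e+00  1.000e-03  3.640e-01] [0.2 0.3 0.1] 0.0005 0.0 [-0.19  0.33  1.35 -0.    1.47  1.01]Traceback (most recent call last):
  File "<stdin>", line 2, in <module>
  File "look.py", line 5, in cass
    m=orange(S["image"],*(ps-22),45,45)
  File "vis.py", line 15, in orange
    cs=max(cv2.findContours(m,0,2)[0],key=cv2.contourArea)[:,0].astype(float)
       ~~~^^^^^^^^^^^^^^^^^^^^^^^^^^^^^^^^^^^^^^^^^^^^^^^^
ValueError: max() iterable argument is empty
```

{"fn": "apply_moves", "kwargs": {
  "moves": [
    [[0.1, 0, -0.2, 0, 1], [0.2, 0, -1.2, 0, 1], [0.2, 0, -2.2, 0, 0.5], [0.2, 0, -2.2, 0, 0]]
  ]
}}

```text
time: 11.72
tool_pos: [0.6416, -0.0614, 0.3909]
ee_rot: [3.135, -0.011, 0.364]
wrist_force: [0.9, -0.5, -0.2]
width: 0.0169
finger_force: 0.0
```

```bash
python3 - <<'E'
from plan import *
st();print(rel(.5317,-.299,.32,1.45))
E
```

```text
11.72 [ 0.6416 -0.0614  0.3909] [ 3.135 -0.011  0.364] [ 0.9 -0.5 -0.2] 0.0169 0.0 [-0.18  0.3   1.15  0.    1.68  1.02]
[-3.747  3.657  1.419 -6.221]
```

{"fn": "apply_moves", "kwargs": {
  "moves": [
    [[-0.5, 0.5, 0, -0.8, 0], [-1.1, 1.1, 0, -1.6, 0], [-1.7, 1.7, 0, -2.5, 0], [-2.3, 2.3, 0, -3.4, 0], [-2.9, 2.9, 0, -4.3, 0], [-3.5, 3.4, 0, -5.2, 0], [-3.75, 3.65, 0.5, -6.0, 0], [-3.75, 3.65, 1.2, -6.22, 0], [-3.75, 3.65, 1.2, -6.22, 0], [-3.75, 3.65, 1.2, -6.22, 0]]
  ]
}}

```text
time: 12.98
tool_pos: [0.5308, -0.2988, 0.324]
ee_rot: [3.141, 0.0, 1.449]
wrist_force: [0.2, 0.0, 0.7]
width: 0.0938
finger_force: 0.0
```

```bash
python3 - <<'E'
from look import *
st();print(rel(.5317,-.299,.204,1.45))
S=snapshot("scene");T=snapshot("top")
k=lambda s,x,y,w,h,z:cv2.resize(s["image"][y:y+h,x:x+w,::-1],None,fx=z,fy=z,interpolation=cv2.INTER_CUBIC)
cv2.imwrite("pics/q1.png",np.vstack([np.hstack([k(T,325,150,75,75,5),k(S,245,165,75,75,5)]),np.hstack([k(T,395,170,75,45,5),k(S,195,150,75,45,5)])]))
try: cass(.07,.1)
except Exception as e: print(e)
E
```

```text
12.97 [ 0.5308 -0.2988  0.324 ] [3.141 0.    1.449] [0.2 0.  0.7] 0.0938 0.0 [-0.61  0.25  1.35  0.    1.55 -0.48]
[-0.003  0.018  2.4   -0.004]
cassette nose x, y [0.07238108 0.0016948 ] area 93.4296875 296.5123600733932
```

View pics/q1.png

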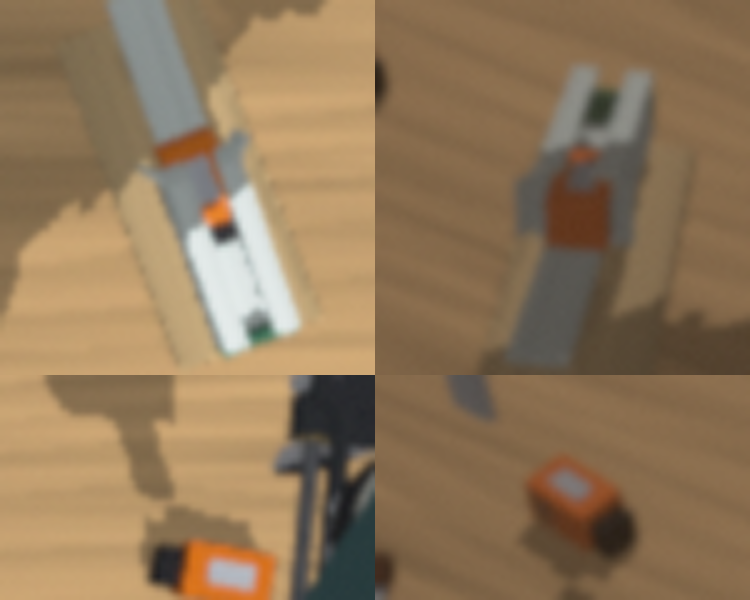

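Cassette a is in the tube, tail at the flare (185,150 top-left panel), nose visible through the roof slot. Cassette b is undisturbed, so I'll grasp it.

{"fn": "apply_moves", "kwargs": {
  "moves": [
    [[0, 0, 1, 0, 0], [0, 0, 1.9, 0, 0], [0, 0, 2.38, 0, 0], [0, 0, 2.38, 0, 0.3], [0, 0, 2.38, 0, 1], [0, 0, 2.38, 0, 1], [0, 0, 2.38, 0, 1], [0, 0, 2.38, 0, 1], [0, 0, 2.38, 0, 1], [0, 0, 2.38, 0, 1]]
  ]
}}

```text
time: 14.38
tool_pos: [0.5305, -0.2989, 0.2044]
ee_rot: [3.141, 0.0, 1.449]
wrist_force: [-0.2, -0.1, 1.6]
width: 0.032
finger_force: 29.3
```

{"fn": "apply_moves", "kwargs": {
  "moves": [
    [[0, 0, 0, 0, 1], [0, 0, 0, 0, 1], [0, 0, 0, 0, 1]]
  ]
}}

```text
time: 14.75
tool_pos: [0.5305, -0.2989, 0.2044]
ee_rot: [3.141, 0.0, 1.449]
wrist_force: [-0.1, 0.2, 0.5]
width: 0.0326
finger_force: 29.3
```

{"fn": "apply_moves", "kwargs": {
  "moves": [
    [[0, 0, -1, 0, 1], [0, 0, -2, 0, 1], [0, 0, -3, 0, 1], [0, 0, -3.5, 0, 1], [0, 0, -3.5, 0, 1]]
  ]
}}

```text
time: 15.38
tool_pos: [0.5306, -0.2991, 0.3819]
ee_rot: [3.137, 0.003, 1.449]
wrist_force: [0.3, 0.2, -2.1]
width: 0.0321
finger_force: 29.3
```

```bash
python3 - <<'E'
from look import *
st();p=cw(.165);print(p,rel(p[0],p[1],.38,.363+np.pi))
E
```

```text
15.38 [ 0.5306 -0.2991  0.3819] [3.137e+00 3.000e-03 1.449e+00] [ 0.3  0.2 -2.1] 0.0321 29.3 [-0.61  0.22  1.26 -0.    1.65 -0.48]
[ 0.66536363 -0.0521809   0.07741829] [  5.228   2.078   0.039 -11.776]
```

{"fn": "apply_moves", "kwargs": {
  "moves": [
    [[0.5, 0.2, 0, -1, 1], [1, 0.4, 0, -2, 1], [1.5, 0.6, 0, -3, 1], [2, 0.8, 0, -4, 1], [2.5, 1, 0, -5, 1], [3, 1.2, 0, -6, 1], [3.6, 1.4, 0, -7, 1], [4.2, 1.7, 0, -8, 1], [4.8, 1.9, 0, -9, 1], [5.2, 2.07, 0, -10, 1]]
  ]
}}

```text
time: 16.62
tool_pos: [0.665, -0.0519, 0.3757]
ee_rot: [3.14, -0.005, -3.082]
wrist_force: [1.0, -0.2, -0.8]
width: 0.0326
finger_force: 29.3
```

```bash
python3 - <<'E'
from look import *
st();p=cw(.165);print(p,rel(p[0],p[1],.35,.363+np.pi))
E
```

```text
16.62 [ 0.665  -0.0519  0.3757] [ 3.14  -0.005 -3.082] [ 1.  -0.2 -0.8] 0.0326 29.3 [-0.16  0.36  1.1   0.    1.68 -1.79]
[ 0.66536363 -0.0521809   0.07741829] [-8.0000e-03 -6.0000e-03  5.1400e-01 -3.7737e+01]
```

{"fn": "apply_moves", "kwargs": {
  "moves": [
    [[0, 0, 0, -0.9, 1], [0, 0, 0.3, -1.74, 1], [0, 0, 0.9, -1.74, 1], [0, 0, 1.3, -1.74, 1], [0, 0, 1.6, -1.74, 1], [0, 0, 1.6, -1.74, 1], [0, 0, 1.6, -1.74, 1]]
  ]
}}

```text
time: 17.5
tool_pos: [0.6649, -0.0534, 0.3004]
ee_rot: [-3.141, 0.002, -2.785]
wrist_force: [0.4, -0.0, 0.2]
width: 0.0323
finger_force: 29.3
```

```bash
python3 - <<'E'
from look import *
st();p=cw(.165);print(p,rel(p[0],p[1],.29,.363-np.pi))
E
```

```text
17.5 [ 0.6649 -0.0534  0.3004] [-3.141e+00  2.000e-03 -2.785e+00] [ 0.4 -0.   0.2] 0.0323 29.3 [-0.17  0.38  1.22 -0.    1.54 -2.09]
[ 0.66536363 -0.0521809   0.07741829] [-0.017  0.02   0.207 -0.036]
```

{"fn": "apply_moves", "kwargs": {
  "moves": [
    [[-0.02, 0.02, 0.1, -0.04, 1], [-0.02, 0.02, 0.2, -0.04, 1], [-0.02, 0.02, 0.24, -0.04, 1], [-0.02, 0.02, 0.27, -0.04, 1], [-0.02, 0.02, 0.27, -0.04, 1]]
  ]
}}

```text
time: 18.12
tool_pos: [0.6652, -0.0521, 0.2883]
ee_rot: [-3.14, 0.002, -2.778]
wrist_force: [-2.6, 0.3, 6.3]
width: 0.0326
finger_force: 29.4
```

Contact as expected. Release, then lift and close.

{"fn": "apply_moves", "kwargs": {
  "moves": [
    [[0, 0, 0, 0, 0.5], [0, 0, 0, 0, 0.5], [0, 0, 0, 0, 0.5], [0, 0, 0, 0, 0.5]]
  ]
}}

```text
time: 18.62
tool_pos: [0.6652, -0.0521, 0.2854]
ee_rot: [3.141, -0.001, -2.778]
wrist_force: [0.6, 0.4, -0.1]
width: 0.0469
finger_force: 0.0
```

{"fn": "apply_moves", "kwargs": {
  "moves": [
    [[0, 0, -0.8, 0, 0.5], [0, 0, -1.5, 0, 0.5], [0, 0, -1.5, 0, 1], [-0.5, 0, -1.5, 0, 1], [-0.96, 0, -1.5, 0, 1], [-0.96, 0, -1.5, 0, 1], [-0.96, 0, -1.5, 0, 1], [-0.96, 0, -1.5, 0, 1]]
  ]
}}

```text
time: 19.62
tool_pos: [0.7095, -0.0353, 0.3606]
ee_rot: [3.141, -0.001, -2.778]
wrist_force: [-0.2, 0.6, 0.3]
width: 0.0006
finger_force: 0.0
```

```bash
python3 - <<'E'
from look import *
st();Y=.363-np.pi
p=cw(.214);print(rel(p[0],p[1],.035+.257*.206+.009+.199,Y))
p=cw(.126+.0083);print(rel(p[0],p[1],.035+.257*.126+.009+.199,Y))
try: cass(.15,.17)
except Exception as e: print(e)
E
```

```text
19.62 [ 0.7095 -0.0353  0.3606] [ 3.141e+00 -1.000e-03 -2.778e+00] [-0.2  0.6  0.3] 0.0006 0.0 [-0.13  0.46  0.99 -0.    1.69 -2.06]
[-1.000e-03 -2.000e-03  1.293e+00  2.000e-03]
[ 1.539e+00 -1.000e-03  1.704e+00  2.000e-03]
cassette nose x, y [0.11004553 0.00125381] area 338.6328125 319.9665456437506
```

{"fn": "apply_moves", "kwargs": {
  "moves": [
    [[0, 0, 0.7, 0, 1], [0, 0, 1.29, 0, 1], [0, 0, 1.29, 0, 1], [0.2, 0, 1.34, 0, 1], [0.4, 0, 1.4, 0, 1], [0.6, 0, 1.45, 0, 1], [0.8, 0, 1.51, 0, 1], [1.0, 0, 1.56, 0, 1], [1.2, 0, 1.61, 0, 1], [1.35, 0, 1.65, 0, 1]]
  ]
}}

```text
time: 20.92
tool_pos: [0.6464, -0.0593, 0.2781]
ee_rot: [-3.142, -0.0, -2.778]
wrist_force: [0.3, 0.2, 1.2]
width: 0.0006
finger_force: 0.4
```

```bash
python3 - <<'E'
from look import *
st();Y=.363-np.pi
for f in(.130,.127):
    p=cw(f+.0083);print(rel(p[0],p[1],.035+.257*f+.009+.199,Y))
E
```

```text
20.93 [ 0.6464 -0.0593  0.2781] [-3.142 -0.    -2.778] [0.3 0.2 1.2] 0.0006 0.4 [-0.18  0.36  1.3  -0.    1.48 -2.11]
[ 0.11  -0.002  0.034  0.004]
[ 0.168 -0.002  0.049  0.004]
```

{"fn": "apply_moves", "kwargs": {
  "moves": [
    [[0.05, 0, 0.015, 0, 1], [0.1, 0, 0.03, 0, 1], [0.13, 0, 0.04, 0, 1], [0.13, 0, 0.04, 0, 1]]
  ]
}}

```text
time: 21.42
tool_pos: [0.641, -0.0613, 0.2762]
ee_rot: [-3.142, -0.0, -2.778]
wrist_force: [0.8, 0.6, -0.3]
width: 0.0002
finger_force: 0.2
```

{"fn": "apply_moves", "kwargs": {
  "moves": [
    [[0.03, 0, 0.01, 0, 1], [0.05, 0, 0.01, 0, 1], [0.05, 0, 0.01, 0, 1]]
  ]
}}

```text
time: 21.8
tool_pos: [0.6385, -0.0622, 0.2756]
ee_rot: [3.141, -0.001, -2.778]
wrist_force: [0.7, 0.5, -0.4]
width: 0.0004
finger_force: 0.1
```

{"fn": "apply_moves", "kwargs": {
  "moves": [
    [[0.02, 0, 0.005, 0, 1], [0.04, 0, 0.01, 0, 1], [0.04, 0, 0.01, 0, 1]]
  ]
}}

```text
time: 22.18
tool_pos: [0.6371, -0.0628, 0.2757]
ee_rot: [-3.141, 0.002, -2.778]
wrist_force: [3.7, 0.9, 0.7]
width: 0.0005
finger_force: 1.6
```

{"fn": "apply_moves", "kwargs": {
  "moves": [
    [[0.02, 0, 0.005, 0, 1], [0.04, 0, 0.01, 0, 1], [0.04, 0, 0.01, 0, 1]]
  ]
}}

```text
time: 22.55
tool_pos: [0.636, -0.0633, 0.2762]
ee_rot: [-3.14, 0.006, -2.777]
wrist_force: [6.9, 1.0, 0.5]
width: 0.0004
finger_force: 3.3
```

The force rose to 7 N at about the expected position, so the stack is home. I'll retract and check.

{"fn": "apply_moves", "kwargs": {
  "moves": [
    [[-0.2, 0, -0.1, 0, 1], [-0.3, 0, -1, 0, 1], [-0.3, 0, -2.2, 0, 1], [-1, 2, -2.6, 0, 1], [-1, 3, -2.6, 0, 1], [-1, 4, -2.6, 0, 1], [-1, 5, -2.6, 0, 1], [-1, 5, -2.6, 0, 1]]
  ]
}}

```text
time: 23.55
tool_pos: [0.5909, 0.1915, 0.4048]
ee_rot: [3.141, -0.003, -2.772]
wrist_force: [0.4, -0.0, -0.7]
width: 0.0003
finger_force: 0.0
```

```bash
python3 - <<'E'
from look import *
st();S=snapshot("scene");T=snapshot("top")
k=lambda s,x,y,w,h,z:cv2.resize(s["image"][y:y+h,x:x+w,::-1],None,fx=z,fy=z,interpolation=cv2.INTER_CUBIC)
im=[]
for s,(ox,oy) in((T,(325,140)),(S,(245,165))):
    g=k(s,ox,oy,66,96,6)
    for X in(.128,.064,0):   # predicted tail/nose top edges at home
        q=(proj(s,cw_) if 0 else proj(s,np.array([cw(X,y,.03 if X>.1 else .022) for y in(-.016,.016)])))
        q=((q-[ox,oy]+.5)*6).astype(int)
        for a in q: cv2.circle(g,tuple(int(v) for v in a),3,(255,0,255),-1)
    im.append(g)
cv2.imwrite("pics/f1.png",np.hstack(im))
E
```

```text
23.55 [0.5909 0.1915 0.4048] [ 3.141e+00 -3.000e-03 -2.772e+00] [ 0.4 -0.  -0.7] 0.0003 0.0 [ 0.22  0.25  1.19  0.    1.71 -1.72]
```

View pics/f1.png

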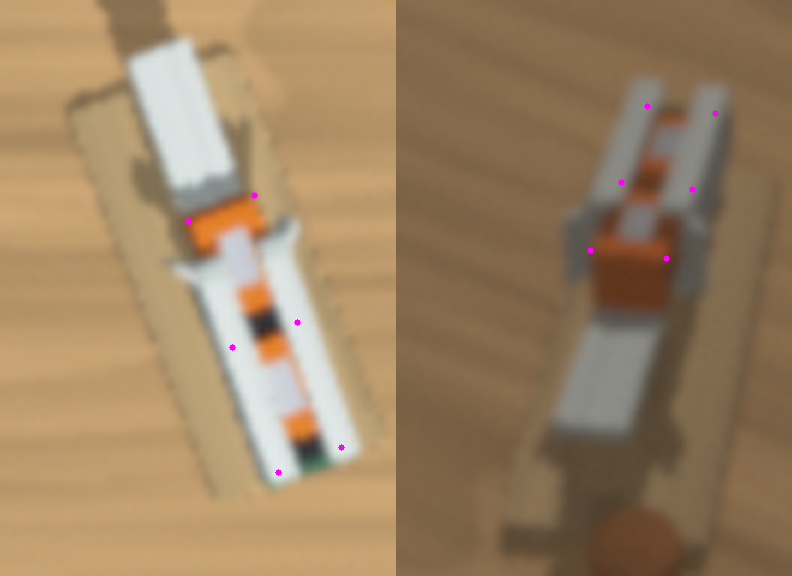

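Both cassettes are home. The lower nose meets the green stop at (312,462), and the upper nose meets the lower tail at (265,335). The upper tail sits at the predicted marks. Handing in.

```bash
python3 -c "
from bench import ticket
print(ticket.close_job())"
```

```text
the job is handed in; nothing more can be done
None
```

Both cassettes are loaded nose downhill against the green end stop, one behind the other, with the gripper clear and nothing else touched. I handed the job in at about 24 s; the hand-in returned no verdict.

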